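Jog the pigment mill with its bayonet lid

ROBOT

A 6-joint arm with a two-finger parallel gripper is mounted at the origin on the work surface. World frame = base frame: x ahead of the robot, y to its left, z up, the work surface at z = 0. Lengths are in m, angles in rad, forces in N, time in s.
With the tool pointing down it reaches from about 0.3 to 1 m from the base axis. Payload 5.1 kg.
Tool frame: the origin (TCP) lies at the very end of the fingers, on their centre line; the grasp point (between the pads) lies 19 mm behind it; z points along the fingers, y is the line along which they close (so a half turn about z gives the same grasp; the last joint's range is limited). The gripper opens to 95 mm and grips with 3 to 60 N. Pads are 20 mm wide; open, the fingers measure 119 mm over their backs; the gripper's body (75 mm by 180 mm) begins 59 mm behind the grasp point.
Start: joints at [-1.371, 0.124, 1.65, -0, 1.367, -0.083], TCP at [0.181, -0.624, 0.215] pointing down, gripper open.
Joint ranges: [-2.61, 2.61], [-1.02, 2.33], [0.03, 2.71], [-1.35, 4.49], [0.32, 2.68], [-2.91, 2.91]. Speed limits (rad/s): [2.57, 2.57, 3.14, 3.14, 3.14, 3.14].

INTERFACE

Orientations are given as a unit quaternion [x, y, z, w].
In Python, from bench import ctrl, eyes gives the robot as it stands. The module is installed in compiled form; this text tells all that it offers.
- The arm moves only by the shell command python3 -m creep 'ROWS' [OPENING] [FORCE]. ROWS is JSON, a list of rows, each a list of 2 entries, a list of its own where there are three numbers: the shift along the tool's x, y, z as a fraction of full scale, then the turn, a rotation vector about the tool's x, y, z as a fraction of full scale. In form: [[[tx, ty, tz], [wx, wy, wz]], ...]. A call has 1 to 12 rows; each row is the pose to reach, as a shift and turn from the pose commanded when the call began, along the tool's axes at that moment, turning the shorter way round; what a row does not reach only later rows make up. Full scale, the value 1, is 0.3 m for a shift and pi rad for a turn. A row lasts 1/12 s, in which the tool goes at most 41.7 mm and 7.16 degrees, less where a joint would pass 70% of its speed; a pose out of reach is approached as far as the arm can. A call with a number of a shift or a turn outside -1 to 1 is refused whole. A call with a gripper value outside its range is refused whole. OPENING is the closure in counts, from 0 (fully open) to 255 (shut), set as the call begins (- or left out, the last holds). The fingers move at their own pace and stop on an object; FORCE is the grip in N (left out, the last holds). Time passes only in rows, so rows that repeat a pose let the fingers close. It gives the time, the measured TCP pose, the force, the opening and the grip force at its end, in the units of the state.
- ctrl.sense(): the state, without advancing time (a new reading comes with each control period).
- eyes.camera(name): name is "scene" or "side" or "wrist"; returns a dict with "color" (420x560x3 uint8, red, green, blue), "fx", "fy", "cx", "cy" (pixels), "rvec" (rotation vector, rad) and "tvec" (3), from world to camera coordinates, as OpenCV has them. Camera axes: x right, y down, z forward; pixel columns grow to the right and rows downward; lengths in m; the calibration is good to about 2 mm. A picture is of the moment at which its call begins. There is no depth.
- ctrl.job_done(): hands the job in; it is judged then, once.
The state is a dict: "t": time; "joint_positions": joint angles; "joint_vel": joint speeds; "joint_efforts": joint torques, N m; "tcp_pos": TCP position; "tool_rot": TCP orientation; "force": force on the tool from outside, world axes, zero at the start; "ft_torque": the same for the moment, N m; "opening": finger opening in m; "grasp_force": force on a finger pad.
Only numpy, scipy, OpenCV 4.12 (cv2) and the standard library are available. Lean on these libraries where they do the work, as an engineer would, in place of code of your own. Each camera call takes 0.05 s, during which the arm holds its last target. There are 200 camera calls.

TASK

On the guitar finishing bench, first turn the pigment mill's isolator switch clockwise from off all the way to on, leaving it on. Then set the mill's bayonet lid on the mill, lugs down through the two notches until it sits flush, and twist it clockwise to the half-way (jog) mark, about 40 degrees, never so far that it clicks into its lock. The lid springs back if released, so finish while still gripping it there; leave the bowl and the bottle where they are.

Things in the scene. Friction and masses are not known exactly. Their poses are not given: they have to be found in the camera images.
- isolator_grip (a point): centre of the black bar handle on the isolator's top, on its vertical turning axis, 86 mm above the bench. Bar 60 mm long, 16 mm thick, spanning 68 to 100 mm above the bench. x along the bar to its pointed end, z up; turns with the handle. One small rib on the box marks off, another on, 75 degrees clockwise (from above).
- isolator (a joint): turn of the isolator handle, rad: 0 = off, 1.3 = on (stop), growing clockwise seen from above. A light snap action (about 0.05 N m) resists up to half-way, then helps it on to the on stop, where it stays.
- isolator_box: the isolator's fixed box, 100 x 90 x 55 mm; origin at the centre of its underside on the bench, x along its 100 mm length, z up. With the switch off, the handle's pointed end points to its +x.
- lid_center (a point): centre of the loose bayonet lid (about 0.22 kg, 55 mm high), half-way up on its axis; z up, x along its black grip bar: 86 mm long, 22 mm thick, from 8.5 mm below to 27.5 mm above this point. Below the bar an aluminium rim disc, 94 mm across, 6 mm thick, underside 14.5 mm below this point. It starts upright on the bench. A half turn makes no difference.
- mill_mouth (a point): centre of the mill's mouth at the top face of its steel collar (5 mm thick), 125 mm above the bench; z up. Mouth 76 mm across, with two notches 19 mm wide at +x and -x reaching 50 mm from the axis. The lid enters with its bar in line with the notches; fully home its rim lies flat on the collar, its centre 14.5 mm above this point. Clockwise twist takes the lugs under the collar.
- drive_ring (a joint): turn of the sprung ring inside the mill that the lugs push, rad, 0 at rest, growing clockwise; the lid has about 0.08 rad of play before it pushes the ring, so it reads about 0.62 with the lid at half-way (0.70). Returning torque 0.06 N m at rest, rising 0.12 N m per rad. Past 1.05 counts as clicked.
- bowl: loose steel bowl, 130 mm across and 50 mm high, a bystander; origin at its underside.
- dye_bottle: loose blue bottle, 70 mm across and 170 mm high, a bystander; origin at its underside.
- lid: the same lid by its origin, the centre of its underside, 27.5 mm below its centre; same axes. Under the rim disc is a spigot 70 mm across, 13 mm high, its foot narrowed by 2 mm all round, with two lugs at +x and -x at the very bottom: 12 mm wide, 6 mm thick, reaching 45 mm from the axis.
- mill: the mill, a round grey pot fixed to the bench, 150 mm across at the foot, 116 mm at the top; origin under its centre, axes as the mouth. Outside the collar a single black rib 0.70 rad (40 degrees) clockwise from each notch marks half-way; twin ribs at 1.40 rad mark locked. Spring plungers resist the lid from about 1.0 rad and click in beyond that.
Mind the look-alikes: they are no part of the job. Leave any brown or red look-alike of the lid alone.

How it is judged:
On the way, in this order (a step that is already met when the one before it is completed fails the run):
1. the isolator is turned on (value of joint isolator above 1.15 rad), for 0.2 s.
2. the lid is fully home in the mill, lugs through the notches, not yet twisted far (z of lid_center in the frame of mill_mouth between 0.01 and 0.0185 m and horizontal distance between lid_center and mill_mouth below 0.006 m and angle between lid_center's own z axis and vertical below 0.06 rad and angle between the x axis of lid_center and the x axis of mill_mouth, either way round below 0.35 rad and value of joint isolator above 1.15 rad), for 0.1 s.
At the end, for the whole second after the job is handed in: Isolator on (over 1.15 rad); lid home and flat in the mill (within 6 mm of its axis, centre 10 to 18.5 mm above the mouth, tilt under 0.06 rad), twisted clockwise 0.5 to 0.9 rad, sprung ring at 0.35 to 0.95 rad, still, and gripped with over 2 N; isolator untouched (value of joint isolator above 1.15 rad and z of lid_center in the frame of mill_mouth between 0.01 and 0.0185 m and horizontal distance between lid_center and mill_mouth below 0.006 m and angle between lid_center's own z axis and vertical below 0.06 rad and angle between the x axis of lid_center and the x axis of mill_mouth, either way round between 0.5 and 0.9 rad and value of joint drive_ring between 0.35 and 0.95 rad and contact force between the fingers and lid above 2 N and angular speed of lid below 0.15 rad/s and contact force between the fingers and isolator_box below 0.1 N); the arm keeps its last pose, push and grip.
It fails at once if the lid is twisted until it clicks (value of joint drive_ring above 1.05 rad).
It fails at once if the bowl is disturbed (distance of bowl from where it was at the start of the episode above 0.03 m).
It fails at once if the bottle is disturbed (distance of dye_bottle from where it was at the start of the episode above 0.03 m).
It also fails if it takes over 67 s, if anything falls off the work surface, if the arm or the gripper's body presses on something with over 40 N, if the wrist force passes 120 N, or if a joint passes its speed limit or range.

## Working session

There is one attempt and no reset: what is moved stays moved. The work goes in short steps, Python scripts to look and compute and a shell command to move; the robot and the scene stay as the last step left them, time stands still between calls to the robot, and variables do not carry over. Pictures are saved under pics/ and viewed, at most 13 in all, crops included, and the job is handed in when it is done.

```bash
mkdir -p pics
python3 - <<'E'
from bench import ctrl, eyes
import cv2,numpy as np
for n in ("scene","side"):
    c=eyes.camera(n); cv2.imwrite(f"pics/{n}0.png",c["color"][:,:,::-1])
    R=cv2.Rodrigues(np.array(c["rvec"]))[0]; print(n,c["fx"],c["cx"],c["cy"],-R.T@np.array(c["tvec"]),R[2])
s=ctrl.sense();print(s["t"],s["tcp_pos"],s["tool_rot"],s["opening"],s["force"])
E
```

```text
scene 456.8679833721669 278.84200383186766 214.51963269490068 [ 0.97144852 -0.79052881  0.86228331] [-0.35589017  0.64572816 -0.67555705]
side 425.2347235879158 276.34390338652094 213.243269298643 [0.11629313 0.74296187 0.86841818] [ 0.38445879 -0.66534132 -0.63993153]
0.1 [ 0.18123686 -0.62362374  0.21353268] [ 9.90020674e-01  1.40919250e-01 -5.82025140e-05 -9.09270127e-04] 0.09518753825339331 [ 0.90212858 -0.08986389  0.13023805]
```

View pics/scene0.png

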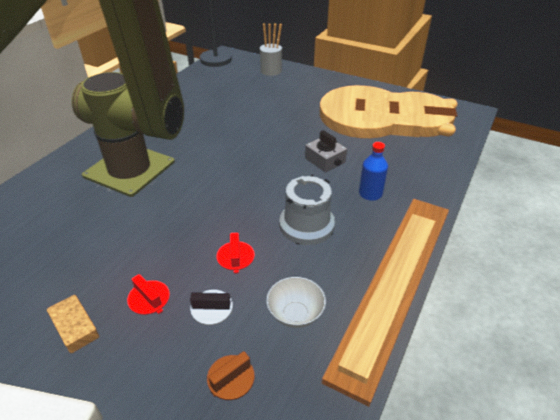

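View pics/side0.png

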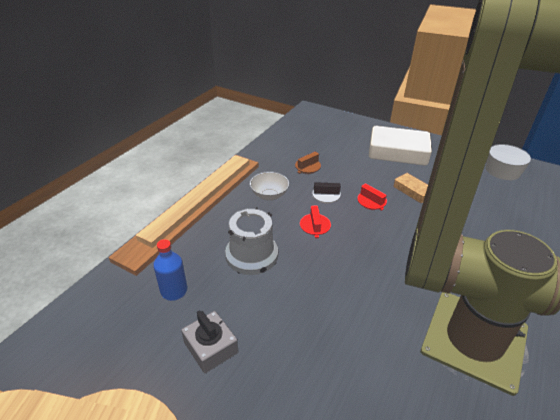

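Lid candidates in the scene view are the grey/aluminium disc with black bar (211,303), red (148,295), red (235,255) and brown (231,375). The aluminium one fits the description. The isolator is at (326,150), the mill at (308,200), the bottle at (374,175) and the bowl at (296,302). I'll check with one close-up composite.

Run:
```python
import cv2,numpy as np
a=cv2.imread("pics/scene0.png");b=cv2.imread("pics/side0.png")
def cr(i,x,y,w,h): return cv2.resize(i[y:y+h,x:x+w],(400,300),interpolation=cv2.INTER_CUBIC)
cv2.imwrite("pics/comp.png",np.vstack([np.hstack([cr(a,296,125,60,45),cr(b,170,300,80,60)]),np.hstack([cr(a,268,165,80,60),cr(b,212,197,80,60)])]))
cv2.imwrite("pics/comp2.png",np.hstack([cr(a,180,280,64,48),cr(b,300,170,52,39)]))
```

```text
(no output)
```

View pics/comp.png

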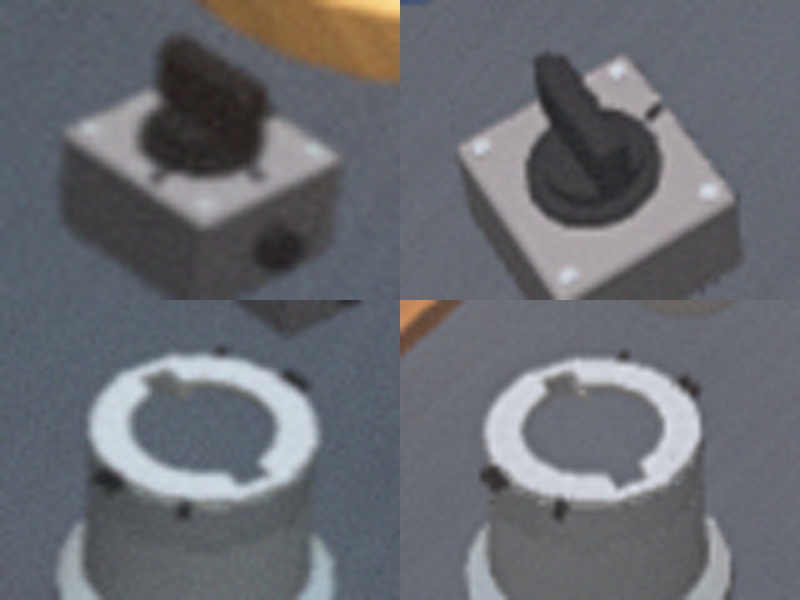

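View pics/comp2.png

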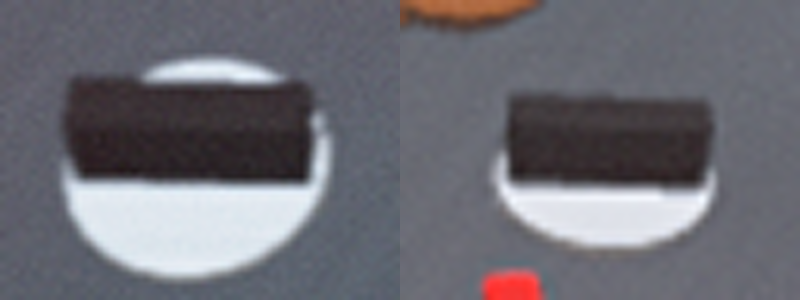

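The crops confirm the aluminium lid with black bar. The isolator shows two ribs on its front side in the scene view, and the mill notches are at about (301,181) and (318,200). Next I'll cast the rays.

```bash
cat > h.py <<'E'
import cv2,numpy as np
from bench import ctrl,eyes
from scipy.optimize import least_squares
from scipy.spatial.transform import Rotation as Ro
def ray(c,uv):
    R=cv2.Rodrigues(np.array(c["rvec"]))[0]; uv=np.atleast_2d(uv).astype(float)
    d=np.c_[(uv[:,0]-c["cx"])/c["fx"],(uv[:,1]-c["cy"])/c["fy"],np.ones(len(uv))]@R
    return -R.T@np.array(c["tvec"]),d
def onz(c,uv,z):
    o,d=ray(c,uv); return (o+d*((z-o[2])/d[:,2])[:,None])[:,:2]
def circ(p):
    s=least_squares(lambda q:np.hypot(p[:,0]-q[0],p[:,1]-q[1])-q[2],[*p.mean(0),.05],loss="soft_l1",f_scale=.001).x; return s
E
python3 - <<'E'
from h import *
np.set_printoptions(precision=4,suppress=True)
A=eyes.camera("scene");B=eyes.camera("side")
sc=lambda pts,s,ox,oy:np.array(pts)/s+[ox,oy]
print("box A",onz(A,sc([(65,130),(205,225),(340,158)],6.667,296,125),.055).tolist())
print("box B",onz(B,sc([(58,148),(228,55),(338,200),(160,298)],5,170,300),.055).tolist())
print("ribsA",onz(A,sc([(157,178),(257,175)],6.667,296,125),.057).tolist())
print("ribB",onz(B,sc([(253,112)],5,170,300),.057).tolist())
print("barA",onz(A,sc([(180,42),(258,95)],6.667,296,125),.1).tolist())
print("barB",onz(B,sc([(148,60),(220,160)],5,170,300),.1).tolist())
print("notchA",onz(A,sc([(165,80),(250,175)],5,268,165),.125).tolist(),"marks",onz(A,sc([(222,50),(183,208),(297,80),(108,180)],5,268,165),.123).tolist())
print("notchB",onz(B,sc([(165,83),(228,178)],5,212,197),.125).tolist())
for n,c,(x,y,w,h) in (("A",A,(268,165,80,44)),("B",B,(212,197,80,44))):
    im=c["color"]; hs=cv2.cvtColor(im,cv2.COLOR_RGB2HSV); m=np.zeros(im.shape[:2],np.uint8)
    m[y:y+h,x:x+w]=(im[y:y+h,x:x+w].min(2)>150)*255
    k=max(cv2.findContours(m,cv2.RETR_EXTERNAL,cv2.CHAIN_APPROX_NONE)[0],key=cv2.contourArea)[:,0]
    print("collar",n,circ(onz(c,k,.125)))
print("lidtopA",onz(A,sc([(70,78),(305,83),(308,132),(77,128)],6.25,180,280),.055).tolist())
s=400/52;print("lidtopB",onz(B,sc([(110,95),(312,100),(310,133),(110,128)],s,300,170),.055).tolist())
print("rimA",onz(A,sc([(125,262),(190,278),(250,260)],6.25,180,280),.013).tolist())
print("bowl",onz(A,[(296,302)],.03),"bottle",onz(A,[(374,175)],.09),onz(B,[(170,275)],.09))
print("reds",onz(A,[(148,297),(235,256),(231,378)],.015).tolist())
E
```

```text
box A [[0.4641765153752756, 0.3069000997482947], [0.5536180002897365, 0.2684363716651006], [0.5868707836418332, 0.34695916308741315]]
box B [[0.5815249581458473, 0.35864956489389477], [0.5465511805237926, 0.27849482733422065], [0.4581258939733525, 0.3169294782364428], [0.49588527739431143, 0.3945950898118419]]
ribsA [[0.5200136094164378, 0.28906444694149824], [0.5594952104842342, 0.3131699513818684]]
ribB [[0.5166536898860783, 0.2995025972399477]]
barA [[0.5072342166204582, 0.3359100452326136], [0.5566349056060332, 0.3123769371197407]]
barB [[0.551452801249198, 0.324320473775888], [0.4930921203859951, 0.3497581857667299]]
notchA [[0.5717581730471002, 0.05463458704239599], [0.6426495427600905, 0.007039067972826052]] marks [[0.5857144552428823, 0.0941130474272649], [0.623507434687602, -0.02879877815770948], [0.6310607415802185, 0.08965545097304084], [0.5816095406336107, -0.027739563422939706]]
notchB [[0.635589547207885, 0.015097308934541864], [0.5650611283953072, 0.06246475202357604]]
collar A [0.6035 0.0318 0.0559]
collar B [0.6046 0.0375 0.056 ]
lidtopA [[0.4984394194716564, -0.334526383121081], [0.572567318176501, -0.2967015782152122], [0.5851521607626649, -0.31396375481003364], [0.5136811624457878, -0.3509140077178674]]
lidtopB [[0.5780176850092238, -0.30303893442122254], [0.502516780393089, -0.34391963045987506], [0.4936409867347419, -0.321636367688118], [0.5674171313209619, -0.28169491279380554]]
rimA [[0.5394401398484598, -0.36675148603374824], [0.5632623498066448, -0.36126913141158273], [0.577484796505336, -0.34509804811183725]]
bowl [[ 0.7053 -0.2301]] bottle [[0.7179 0.2146]] [[0.6875 0.2684]]
reds [[0.3956342637785849, -0.3698527865863051], [0.502464264701852, -0.16750118360061228], [0.671490673959332, -0.44496355168453716]]
```

```bash
cat >> h.py <<'E'
def go(x,y,z,yaw=None):
    "print shift/turn fractions from the present pose; yaw = tool x axis, deg"
    s=ctrl.sense(); R=Ro.from_quat(s["tool_rot"]); t=R.inv().apply(np.array([x,y,z])-s["tcp_pos"])/.3
    w=0*t
    if yaw is not None:
        a=np.radians(yaw/2); w=(R.inv()*Ro.from_quat([np.cos(a),np.sin(a),0,0])).as_rotvec()/np.pi
    print("t",round(s["t"],2),"shift",t.round(4),"turn",w.round(4),"max rows",np.linalg.norm(t)*.3/.0417,np.linalg.norm(w)*180/7.16)
E
python3 -c "
from h import *
go(.36,-.38,.27,60)
go(.40,-.10,.27,110)"
```

```text
t 0.2 shift [ 0.7989 -0.6143 -0.1864] turn [-4.000e-04 -2.000e-04 -2.433e-01] max rows 7.373404491622673 6.116759779978876
t 0.2 shift [ 1.1874 -1.4734 -0.1852] turn [-3.000e-04 -4.000e-04 -5.211e-01] max rows 13.678697603059698 13.099994197218221
```

```bash
python3 -m creep '[[[0.8,-0.614,-0.186],[0,0,-0.2433]],[[0.8,-0.614,-0.186],[0,0,-0.2433]],[[0.8,-0.614,-0.186],[0,0,-0.2433]],[[0.8,-0.614,-0.186],[0,0,-0.2433]],[[0.8,-0.614,-0.186],[0,0,-0.2433]],[[0.8,-0.614,-0.186],[0,0,-0.2433]],[[0.8,-0.614,-0.186],[0,0,-0.2433]],[[0.8,-0.614,-0.186],[0,0,-0.2433]],[[0.8,-0.614,-0.186],[0,0,-0.2433]],[[0.8,-0.614,-0.186],[0,0,-0.2433]]]' 0
python3 -c "
from h import *
go(.42,-.10,.27,110)
go(.50,.15,.27,157)"
```

```text
t: 1.03
tcp_pos: [0.3608, -0.3799, 0.2707]
tool_rot: [0.866, 0.501, -0.0, 0.0]
force: [-0.3, 0.5, 0.7]
opening: 0.0953
grasp_force: 0.0
t 1.03 shift [ 0.9073 -0.2938  0.0014] turn [ 0.      0.0003 -0.2772] max rows 6.860964801946103 6.967692960835446
t 1.03 shift [ 1.7627e+00 -4.7790e-01  6.0000e-04] turn [-1.000e-04  3.000e-04 -5.383e-01] max rows 13.138822854432643 13.531936583657137
```

```bash
python3 -m creep '[[[0.907,-0.294,0],[0,0,-0.277]],[[0.907,-0.294,0],[0,0,-0.277]],[[0.907,-0.294,0],[0,0,-0.277]],[[0.907,-0.294,0],[0,0,-0.277]],[[0.907,-0.294,0],[0,0,-0.277]],[[0.907,-0.294,0],[0,0,-0.277]],[[0.907,-0.294,0],[0,0,-0.277]],[[0.907,-0.294,0],[0,0,-0.277]]]' 0
python3 -c "
from h import *
go(.50,.16,.27,157)"
```

```text
t: 1.7
tcp_pos: [0.4205, -0.097, 0.27]
tool_rot: [0.571, 0.821, 0.001, -0.001]
force: [-0.0, -0.2, 0.0]
opening: 0.0946
grasp_force: 0.0
t 1.7 shift [0.711  0.5463 0.0017] turn [ 0.0004 -0.0005 -0.2592] max rows 6.45089470103604 6.516506998095894
```

```bash
python3 -m creep '[[[0.711,0.546,0],[0,0,-0.26]],[[0.711,0.546,0],[0,0,-0.26]],[[0.711,0.546,0],[0,0,-0.26]],[[0.711,0.546,0],[0,0,-0.26]],[[0.711,0.546,0],[0,0,-0.26]],[[0.711,0.546,0],[0,0,-0.26]],[[0.711,0.546,0],[0,0,-0.26]],[[0.711,0.546,0],[0,0,-0.26]]]' 0
python3 - <<'E'
from h import *
go(.523,.332,.19,157)
c=eyes.camera("wrist");cv2.imwrite("pics/w0.png",c["color"][:,:,::-1])
o,d=ray(c,[c["cx"],c["cy"]]);print(o,d)
R=cv2.Rodrigues(np.array(c["rvec"]))[0];print((R@[.523,.332,.1]+c["tvec"]))
E
```

```text
t: 2.37
tcp_pos: [0.5028, 0.157, 0.2692]
tool_rot: [0.201, 0.98, -0.0, -0.001]
force: [0.5, -0.0, -1.2]
opening: 0.0951
grasp_force: 0.0
t 2.37 shift [0.1673 0.5629 0.2639] turn [-0.0002 -0.0005 -0.001 ] max rows 4.631721228824117 0.02844244698442734
[0.43899469 0.18440638 0.43902439] [[ 0.22805589 -0.09801649 -0.96870185]]
[ 0.16882679 -0.06570372  0.33310486]
```

View pics/w0.png

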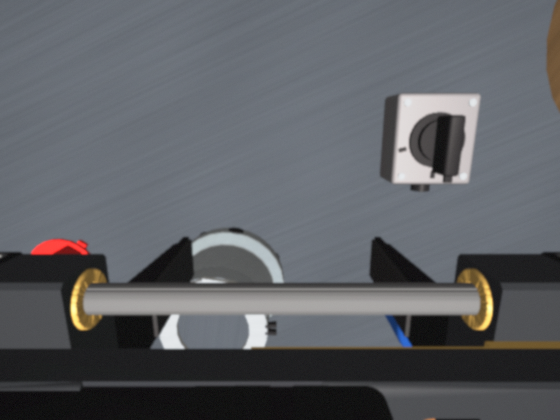

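The wrist view shows the isolator's light top face at about (400–480, 95–183), the handle bar from (457,116) to (446,176), and the ribs at (403,150) and (447,178). The mill is at lower left.

Run:
```python
from h import *
c=eyes.camera("wrist");im=c["color"]; m=np.zeros(im.shape[:2],np.uint8)
m[80:200,370:500]=(im[80:200,370:500].min(2)>140)*255
k=max(cv2.findContours(m,cv2.RETR_EXTERNAL,cv2.CHAIN_APPROX_NONE)[0],key=cv2.contourArea)[:,0]
p=onz(c,k,.055)*1000
(r,sz,an)=cv2.minAreaRect(p.astype(np.float32));print(r,sz,an)
d=np.zeros_like(m);d[100:190,405:475]=(im[100:190,405:475].max(2)<38)*255
k=max(cv2.findContours(d,cv2.RETR_EXTERNAL,cv2.CHAIN_APPROX_NONE)[0],key=cv2.contourArea)[:,0]
print(cv2.boundingRect(k),onz(c,[(457,116),(446,176)],.1).tolist(),onz(c,[(403,150),(446,178)],.057).tolist())
go(.5215,.334,.19,157)
```

```text
(522.8419189453125, 333.76068115234375) (87.77487182617188, 97.7042007446289) 66.94529724121094
(435, 115, 18, 58) [[0.49967834408601414, 0.34052583061435937], [0.5515739693241496, 0.3141617442294331]] [[0.5188615974100513, 0.2952976061255956], [0.5680936070852556, 0.3301220943446702]]
t 2.47 shift [0.1789 0.5753 0.264 ] turn [-0.0006 -0.0004 -0.0026] max rows 4.732582386178801 0.06876374876333007
```

```bash
python3 -c "
from h import *
go(.524,.3325,.15,157)"
python3 -m creep '[[[0.165,0.57,0.3],[0,0,-0.001]],[[0.165,0.57,0.3],[0,0,-0.001]],[[0.165,0.57,0.3],[0,0,-0.001]],[[0.165,0.57,0.3],[0,0,-0.001]],[[0.165,0.57,0.3],[0,0,-0.001]],[[0.165,0.57,0.3],[0,0,-0.001]],[[0.165,0.57,0.3],[0,0,-0.001]],[[0.165,0.57,0.3],[0,0,-0.001]]]' 0
python3 - <<'E'
from h import *
go(.524,.3325,.075,157)
c=eyes.camera("wrist");cv2.imwrite("pics/w1.png",c["color"][:,:,::-1])
R=cv2.Rodrigues(np.array(c["rvec"]))[0]
for q in [(.524,.3325,.1),(.5228,.3338,.055)]:
    p=R@q+c["tvec"];print(c["fx"]*p[:2]/p[2]+[c["cx"],c["cy"]])
E
```

```text
t 2.47 shift [0.1691 0.5743 0.3973] turn [-0.0006 -0.0004 -0.0026] max rows 5.169606773735139 0.06876374876333007
t: 3.13
tcp_pos: [0.5249, 0.3302, 0.1807]
tool_rot: [0.202, 0.979, -0.0, 0.0]
force: [0.7, 0.5, 0.2]
opening: 0.0951
grasp_force: 0.0
t 3.13 shift [0.0058 0.0061 0.3523] turn [-0.0002  0.0002 -0.0018] max rows 2.534945044538934 0.04646999676887994
[283.53777572 214.43865687]
[284.01265104 199.42764092]
```

View pics/w1.png

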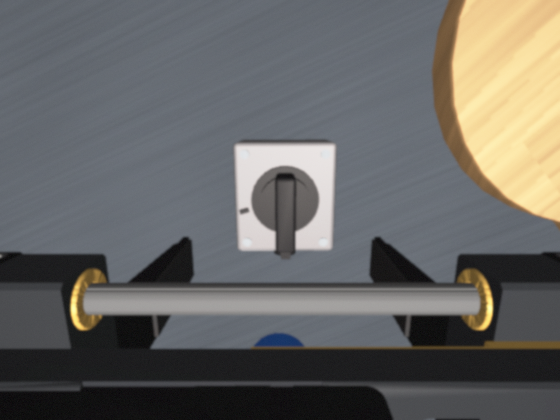

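The handle disc is centred at (285,199), which matches the box centre, so the turning axis is (0.523, 0.334). Descending and gripping.

```bash
python3 -c "
from h import *
go(.5228,.3338,.075,157)"
python3 -m creep '[[[0.01,0.012,0.2],[0,0,-0.0018]],[[0.01,0.012,0.35],[0,0,-0.0018]],[[0.01,0.012,0.35],[0,0,-0.0018]],[[0.01,0.012,0.35],[0,0,-0.0018]],[[0.01,0.012,0.35],[0,0,-0.0018]],[[0.01,0.012,0.35],[0,0,-0.0018]]]' 0
python3 -m creep '[[[0,0,0],[0,0,0]],[[0,0,0],[0,0,0]],[[0,0,0],[0,0,0]],[[0,0,0],[0,0,0]],[[0,0,0],[0,0,0]],[[0,0,0],[0,0,0]],[[0,0,0],[0,0,0]],[[0,0,0],[0,0,0]],[[0,0,0],[0,0,0]],[[0,0,0],[0,0,0]]]' 255 25
```

```text
t 3.18 shift [0.012  0.0075 0.3548] turn [ 0.0002  0.0004 -0.0019] max rows 2.5545475811562426 0.049555346325956
t: 3.68
tcp_pos: [0.5247, 0.3367, 0.0786]
tool_rot: [0.199, 0.98, 0.001, 0.002]
force: [-0.0, 0.3, 1.0]
opening: 0.095
grasp_force: 0.0
t: 4.52
tcp_pos: [0.5226, 0.3368, 0.0753]
tool_rot: [0.198, 0.98, -0.0, -0.0]
force: [0.1, -0.5, 0.8]
opening: 0.0339
grasp_force: 0.0
```

```bash
python3 -m creep '[[[0,-0.008,0],[0,0,0]],[[0,-0.008,0],[0,0,0]],[[0,-0.008,0],[0,0,0]],[[0,-0.008,0],[0,0,0]],[[0,-0.008,0],[0,0,0]],[[0,-0.008,0],[0,0,0]]]' 255 25
python3 -c "
from h import *
go(.5228,.3338,.075,157-76.5)"
```

```text
t: 5.02
tcp_pos: [0.5218, 0.3347, 0.0754]
tool_rot: [0.198, 0.98, 0.0, 0.0]
force: [0.5, 1.5, -0.7]
opening: 0.0157
grasp_force: 25.0
t 5.02 shift [-0.0043 -0.0015  0.0014] turn [ 1.000e-04 -1.000e-04  4.258e-01] max rows 0.03460768201332385 10.70433605508136
```

Gripped (16 mm, 25 N). Turning clockwise about 76°.

```bash
python3 -m creep '[[[0,0,0],[0,0,0.035]],[[0,0,0],[0,0,0.07]],[[0,0,0],[0,0,0.105]],[[0,0,0],[0,0,0.14]],[[0,0,0],[0,0,0.175]],[[0,0,0],[0,0,0.21]],[[0,0,0],[0,0,0.245]],[[0,0,0],[0,0,0.28]],[[0,0,0],[0,0,0.315]],[[0,0,0],[0,0,0.35]],[[0,0,0],[0,0,0.385]],[[0,0,0],[0,0,0.42]]]' 255 25
python3 -m creep '[[[0,0,0],[0,0,0.005]],[[0,0,0],[0,0,0.005]],[[0,0,0],[0,0,0.005]],[[0,0,0],[0,0,0.005]]]'
python3 -c "
from h import *
s=ctrl.sense();print(s['ft_torque'],Ro.from_quat(s['tool_rot']).as_matrix()[:,0])"
```

```text
t: 6.02
tcp_pos: [0.5224, 0.3351, 0.0754]
tool_rot: [0.759, 0.651, 0.001, 0.0]
force: [3.2, 2.5, -3.7]
opening: 0.016
grasp_force: 25.3
t: 6.35
tcp_pos: [0.5224, 0.335, 0.0754]
tool_rot: [0.761, 0.649, 0.001, 0.0]
force: [3.9, 3.3, -4.4]
opening: 0.0158
grasp_force: 25.3
[ 0.60254062 -0.79578055  0.65944747] [0.15847861 0.98736185 0.00105283]
```

```bash
python3 -m creep '[[[0,0,0],[0,0,-0.005]],[[0,0,0],[0,0,-0.005]],[[0,0,0],[0,0,-0.005]],[[0,0,0],[0,0,-0.005]],[[0,0,0],[0,0,-0.005]],[[0,0,0],[0,0,-0.005]],[[0,0,-0.1],[0,0,-0.005]],[[0,0,-0.3],[0,0,-0.005]],[[0,0,-0.45],[0,0,-0.005]],[[0,0,-0.58],[0,0,-0.005]],[[0,0,-0.65],[0,0,-0.005]],[[0,0,-0.65],[0,0,-0.005]]]' 0
python3 - <<'E'
from h import *
c=eyes.camera("wrist");cv2.imwrite("pics/w2.png",c["color"][:,:,::-1])
go(.45,.13,.30,80)
go(.45,.02,.30,80)
E
```

```text
t: 7.35
tcp_pos: [0.5253, 0.3365, 0.2823]
tool_rot: [0.757, 0.653, 0.008, 0.002]
force: [1.4, 0.0, 0.3]
opening: 0.0904
grasp_force: 0.0
t 7.4 shift [-0.7146 -0.1432 -0.0799] turn [ 0.0031 -0.0023  0.0087] max rows 5.274956772952979 0.239520708093961
t 7.4 shift [-1.0773 -0.0895 -0.082 ] turn [ 0.0031 -0.0023  0.0087] max rows 7.799625841920038 0.239520708093961
```

View pics/w2.png

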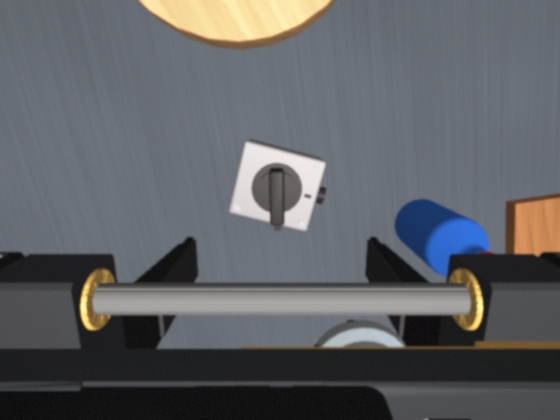

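The isolator is on: the bar at (277,170–225) is turned 75° from the off rib at (308,195). Moving to look at the mill.

```bash
python3 -c "
from h import *
go(.55,.10,.30,80)"
python3 -m creep '[[[-0.77,0.2,-0.08],[0,0,0.008]],[[-0.77,0.2,-0.08],[0,0,0.008]],[[-0.77,0.2,-0.08],[0,0,0.008]],[[-0.77,0.2,-0.08],[0,0,0.008]],[[-0.77,0.2,-0.08],[0,0,0.008]],[[-0.77,0.2,-0.08],[0,0,0.008]],[[-0.77,0.2,-0.08],[0,0,0.008]]]' 0
python3 -c "
from h import *
go(.58,-.09,.30,80)"
```

```text
t 7.4 shift [-0.7647  0.2011 -0.0769] turn [ 0.0031 -0.0023  0.0087] max rows 5.715417899186351 0.239520708093961
t: 7.98
tcp_pos: [0.5473, 0.0924, 0.2937]
tool_rot: [0.767, 0.641, -0.001, 0.001]
force: [0.4, 0.5, 0.2]
opening: 0.0951
grasp_force: 0.0
t 7.98 shift [-0.579   0.215  -0.0196] turn [-0.0001  0.0007 -0.0012] max rows 4.445348164546588 0.03563044093566391
```

```bash
python3 -m creep '[[[-0.58,0.215,-0.02],[0,0,0]],[[-0.58,0.215,-0.02],[0,0,0]],[[-0.58,0.215,-0.02],[0,0,0]],[[-0.58,0.215,-0.02],[0,0,0]],[[-0.58,0.215,-0.02],[0,0,0]],[[-0.58,0.215,-0.02],[0,0,0]],[[-0.58,0.215,-0.02],[0,0,0]],[[-0.58,0.215,-0.02],[0,0,0]]]' 0
python3 - <<'E'
from h import *
c=eyes.camera("wrist");im=c["color"];cv2.imwrite("pics/w3.png",im[:,:,::-1])
R=cv2.Rodrigues(np.array(c["rvec"]))[0];p=R@(.604,.0347,.125)+c["tvec"];print(c["fx"]*p[:2]/p[2]+[c["cx"],c["cy"]], p[2],c["fx"])
E
```

```text
t: 8.65
tcp_pos: [0.5805, -0.0841, 0.2994]
tool_rot: [0.765, 0.644, -0.0, -0.001]
force: [-0.3, 0.4, -0.3]
opening: 0.0952
grasp_force: 0.0
[284.20517953  66.92358988] 0.32057378998778246 339.4573661566122
```

View pics/w3.png

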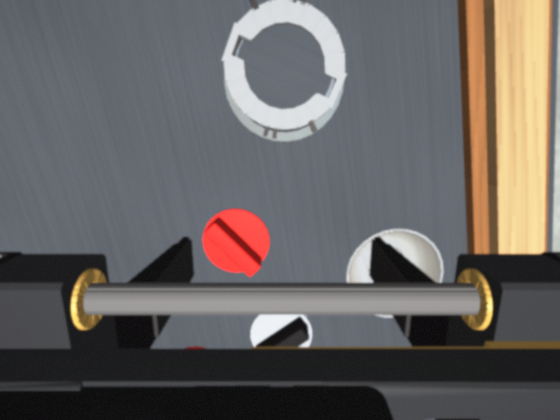

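The wrist view shows the mill collar centred near (284,65), with notches at about (238,46) and (332,86).

Run:
```python
from h import *
c=eyes.camera("wrist");im=c["color"]; g=im[:160,200:370].min(2)
m=np.zeros(im.shape[:2],np.uint8);m[:160,200:370]=(g>150)*255
ks,hi=cv2.findContours(m,cv2.RETR_CCOMP,cv2.CHAIN_APPROX_NONE)
for k,h in zip(ks,hi[0]):
    if len(k)<60: continue
    p=onz(c,k[:,0],.125)
    q=circ(p); r=np.hypot(*(p-q[:2]).T)
    print("hole" if h[3]>=0 else "outer",len(k),q.round(4))
    if h[3]>=0:
        for _ in range(3):
            r=np.hypot(*(p-q[:2]).T); i=r<q[2]+.002; q=circ(p[i])
        d=p-q[:2]; r=np.hypot(*d.T); a=np.arctan2(d[:,1],d[:,0]); f=r>.044
        z=np.exp(2j*a[f]).mean(); print(q.round(4),"axis deg",np.degrees(np.angle(z))/2,f.sum(),r.max())
        for s in (1,-1):
            g=f&(np.cos(a-np.angle(z)/2)*s>0); print(np.degrees(np.angle(np.exp(1j*a[g]).mean())),g.sum())
go(.47,-.37,.27,27.7)
```

```text
outer 107 [0.6002 0.0044 0.0362]
outer 403 [0.6033 0.0331 0.0586]
hole 274 [0.6038 0.0353 0.0386]
[0.6039 0.0352 0.0381] axis deg -32.203564043707864 55 0.05065758336132979
-32.57142016848496 23
148.04837340240417 32
t 8.75 shift [-1.0033 -0.2014  0.0996] turn [-0.0003 -0.      0.2918] max rows 7.3968128402139035 7.336589983074595
```

Mill mouth is at (0.604, 0.035) with the notch axis near -33°, consistent with the fixed cameras. Now to the lid.

```bash
python3 -m creep '[[[-1,-0.2,0.1],[0,0,0.292]],[[-1,-0.2,0.1],[0,0,0.292]],[[-1,-0.2,0.1],[0,0,0.292]],[[-1,-0.2,0.1],[0,0,0.292]],[[-1,-0.2,0.1],[0,0,0.292]],[[-1,-0.2,0.1],[0,0,0.292]],[[-1,-0.2,0.1],[0,0,0.292]],[[-1,-0.2,0.1],[0,0,0.292]],[[-1,-0.2,0.1],[0,0,0.292]],[[-1,-0.2,0.1],[0,0,0.292]]]' 0
python3 - <<'E'
from h import *
c=eyes.camera("wrist");im=c["color"];cv2.imwrite("pics/w4.png",im[:,:,::-1])
R=cv2.Rodrigues(np.array(c["rvec"]))[0];p=R@(.539,-.318,.055)+c["tvec"];u=c["fx"]*p[:2]/p[2]+[c["cx"],c["cy"]];print(u)
E
```

```text
t: 9.58
tcp_pos: [0.4705, -0.3697, 0.2702]
tool_rot: [0.971, 0.239, 0.0, -0.001]
force: [0.6, 0.3, 0.2]
opening: 0.0953
grasp_force: 0.0
[268.31220599 109.19715113]
```

View pics/w4.png

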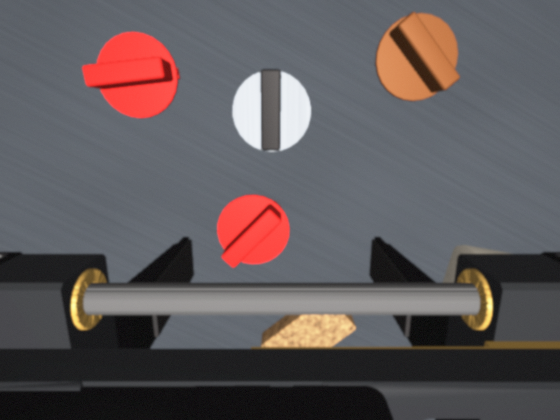

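The lid's white disc is at (271,111) with the black bar vertical at (271,70–150). The reds are at (138,75) and (253,229) and the brown at (417,57), all clear of the fingers.

Run:
```python
from h import *
c=eyes.camera("wrist");im=c["color"]
m=np.zeros(im.shape[:2],np.uint8);s=np.s_[60:160,225:318]
m[s]=(im[s].min(2)>140)*255
k=max(cv2.findContours(m,cv2.RETR_EXTERNAL,cv2.CHAIN_APPROX_NONE)[0],key=cv2.contourArea)
h=cv2.convexHull(np.argwhere(m)[:,::-1].astype(np.int32))[:,0]
print("rim",circ(onz(c,h,.018)))
d=np.zeros_like(m);sd=np.s_[60:160,250:292];d[sd]=(im[sd].max(2)<85)*255
k=max(cv2.findContours(d,cv2.RETR_EXTERNAL,cv2.CHAIN_APPROX_NONE)[0],key=cv2.contourArea)[:,0]
print(cv2.boundingRect(k),cv2.minAreaRect((onz(c,k,.055)*1000).astype(np.float32)))
vx,vy,_,_=cv2.fitLine((onz(c,k,.055)).astype(np.float32),cv2.DIST_L2,0,.01,.01).ravel();print(np.degrees(np.arctan2(vy,vx)))
```

```text
rim [ 0.53885508 -0.32032033  0.04748564]
(262, 70, 18, 4) ((574.6824340820312, -301.9347229003906), (2.9748499393463135, 18.05779266357422), 27.66619300842285)
-60.39669
```

```bash
python3 -c "
from h import *
go(.5388,-.3200,.10,27.8)"
```

```text
t 9.68 shift [ 0.2747 -0.0392  0.5694] turn [-0.     -0.0002 -0.0004] max rows 4.5567310339572895 0.010827283283130729
```

```bash
python3 -m creep '[[[0.275,-0.04,0.2],[0,0,0]],[[0.275,-0.04,0.4],[0,0,0]],[[0.275,-0.04,0.57],[0,0,0]],[[0.275,-0.04,0.57],[0,0,0]],[[0.275,-0.04,0.57],[0,0,0]],[[0.275,-0.04,0.57],[0,0,0]],[[0.275,-0.04,0.57],[0,0,0]],[[0.275,-0.04,0.57],[0,0,0]]]' 0
python3 -c "
from h import *
go(.5388,-.3200,.026,27.8)"
```

```text
t: 10.35
tcp_pos: [0.5394, -0.3217, 0.1021]
tool_rot: [0.971, 0.239, 0.001, 0.001]
force: [-0.1, 0.1, -0.2]
opening: 0.0951
grasp_force: 0.0
t 10.35 shift [ 0.0004 -0.0068  0.2538] turn [ 0.001  -0.0005 -0.0007] max rows 1.8264965493140113 0.0338466002690807
```

```bash
python3 -m creep '[[[0,-0.005,0.1],[0.001,0,0]],[[0,-0.005,0.2],[0.001,0,0]],[[0,-0.005,0.253],[0.001,0,0]],[[0,-0.005,0.253],[0.001,0,0]],[[0,-0.005,0.253],[0.001,0,0]],[[0,-0.005,0.253],[0.001,0,0]]]' 0
python3 -m creep '[[[0,0,0],[0,0,0]],[[0,0,0],[0,0,0]],[[0,0,0],[0,0,0]],[[0,0,0],[0,0,0]],[[0,0,0],[0,0,0]],[[0,0,0],[0,0,0]],[[0,0,0],[0,0,0]],[[0,0,0],[0,0,0]],[[0,0,0],[0,0,0]],[[0,0,0],[0,0,0]],[[0,0,0],[0,0,0]],[[0,0,0],[0,0,0]]]' 255 35
python3 -m creep '[[[0,0,0],[0,0,0]],[[0,0,0],[0,0,0]],[[0,0,0],[0,0,0]]]' 255 35
python3 -c "
from h import *
s=ctrl.sense();print(s['tcp_pos'],s['tool_rot']);go(.5388,-.32,.026,27.8)"
```

```text
t: 10.85
tcp_pos: [0.5393, -0.322, 0.0273]
tool_rot: [0.971, 0.238, 0.002, 0.001]
force: [0.8, -0.5, 0.4]
opening: 0.0951
grasp_force: 0.0
t: 11.85
tcp_pos: [0.5372, -0.3205, 0.0236]
tool_rot: [0.971, 0.238, -0.0, -0.001]
force: [0.5, -1.0, -1.9]
opening: 0.0221
grasp_force: 35.0
t: 12.1
tcp_pos: [0.5372, -0.3205, 0.0236]
tool_rot: [0.971, 0.238, -0.0, -0.001]
force: [-0.5, -0.4, -0.8]
opening: 0.0216
grasp_force: 35.0
[ 0.53724841 -0.3204725   0.02357215] [ 9.71213439e-01  2.38206896e-01 -3.01752918e-04 -1.35661772e-03]
t 12.1 shift [ 0.0053  0.001  -0.0081] turn [-0.0009 -0.     -0.0013] max rows 0.07001896244202523 0.04005411264293356
```

```bash
python3 -m creep '[[[0,0,-0.05],[0,0,0]],[[0,0,-0.15],[0,0,0]],[[0,0,-0.28],[0,0,0]],[[0,0,-0.4],[0,0,0]],[[0,0,-0.52],[0,0,0]],[[0,0,-0.62],[0,0,0]],[[0,0,-0.66],[0,0,0]],[[0,0,-0.66],[0,0,0]],[[0,0,-0.66],[0,0,0]]]'
python3 -c "
from h import *
go(.575,-.10,.225,100)"
```

```text
t: 12.85
tcp_pos: [0.537, -0.3205, 0.2202]
tool_rot: [0.971, 0.238, -0.001, -0.002]
force: [0.1, -0.6, -4.0]
opening: 0.0219
grasp_force: 35.0
t 12.85 shift [ 0.4523 -0.5933 -0.0137] turn [-0.0014 -0.0007 -0.4024] max rows 5.367818415588733 10.117299433716656
```

```bash
python3 -m creep '[[[0.04,-0.06,-0.014],[0,0,-0.04]],[[0.09,-0.12,-0.014],[0,0,-0.08]],[[0.14,-0.18,-0.014],[0,0,-0.12]],[[0.18,-0.24,-0.014],[0,0,-0.16]],[[0.23,-0.3,-0.014],[0,0,-0.2]],[[0.27,-0.36,-0.014],[0,0,-0.24]],[[0.32,-0.42,-0.014],[0,0,-0.28]],[[0.36,-0.48,-0.014],[0,0,-0.32]],[[0.41,-0.54,-0.014],[0,0,-0.36]],[[0.45,-0.593,-0.014],[0,0,-0.4]],[[0.45,-0.593,-0.014],[0,0,-0.4]],[[0.45,-0.593,-0.014],[0,0,-0.4]]]'
python3 -c "
from h import *
go(.604,.035,.20,147)"
```

```text
t: 13.85
tcp_pos: [0.5733, -0.0996, 0.2223]
tool_rot: [0.645, 0.764, -0.001, -0.004]
force: [0.4, 0.3, -3.3]
opening: 0.0219
grasp_force: 35.0
t 13.85 shift [0.4249 0.1763 0.0753] turn [-0.0014 -0.0025 -0.2634] max rows 3.3533949792095736 6.6210677138732
```

```bash
python3 -m creep '[[[0.07,0.03,0.015],[-0.001,-0.002,-0.035]],[[0.14,0.06,0.03],[-0.001,-0.002,-0.07]],[[0.21,0.09,0.045],[-0.001,-0.002,-0.11]],[[0.28,0.12,0.055],[-0.001,-0.002,-0.15]],[[0.35,0.15,0.07],[-0.001,-0.002,-0.19]],[[0.425,0.176,0.075],[-0.001,-0.002,-0.23]],[[0.425,0.176,0.075],[-0.001,-0.002,-0.263]],[[0.425,0.176,0.075],[-0.001,-0.002,-0.263]],[[0.425,0.176,0.075],[-0.001,-0.002,-0.263]],[[0.425,0.176,0.075],[-0.001,-0.002,-0.263]]]'
python3 - <<'E'
from h import *
np.set_printoptions(precision=4,suppress=True)
s=ctrl.sense();print(s["force"])
go(.604,.035,.17,147)
a=[]
for n in ("scene","side"):
    c=eyes.camera(n);im=c["color"];p0=s["tcp_pos"]+np.array([0,0,.004])
    R=cv2.Rodrigues(np.array(c["rvec"]))[0];p=R@p0+c["tvec"];u=(c["fx"]*p[:2]/p[2]+[c["cx"],c["cy"]]).astype(int);print(n,u)
    x,y=u-[50,37];a.append(cv2.resize(im[y:y+75,x:x+100,::-1],(400,300),interpolation=cv2.INTER_CUBIC))
cv2.imwrite("pics/c5.png",np.hstack(a))
E
```

```text
t: 14.68
tcp_pos: [0.6053, 0.0327, 0.203]
tool_rot: [0.287, 0.958, -0.0, 0.001]
force: [-0.3, -0.8, -2.4]
opening: 0.0217
grasp_force: 35.0
[-0.2643 -0.7687 -2.3955]
t 14.68 shift [0.008  0.004  0.1101] turn [ 0.0002  0.0009 -0.0019] max rows 0.7948600093994861 0.05330850156132327
scene [310 163]
side [249 196]
```

View pics/c5.png

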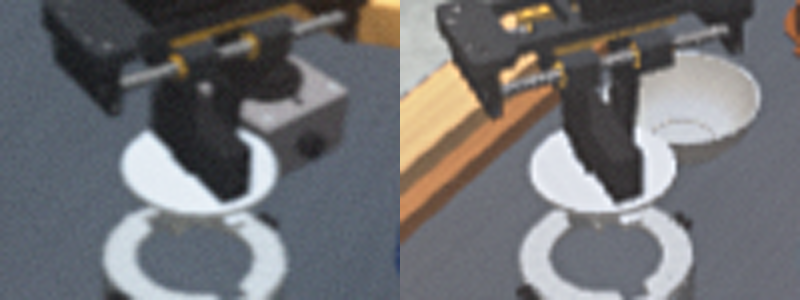

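The crop shows the lid level in the grip above the collar, with its bar running towards the notch. I'll fit the rim against the collar in both views.

Run:
```python
from h import *
s=ctrl.sense();t=s["tcp_pos"];print(t)
for n,(x0,x1,y0,y1),(sx,sy) in (("scene",(285,335,155,185),(295,170)),("side",(228,272,185,216),(238,203))):
    c=eyes.camera(n);im=c["color"];m=np.zeros(im.shape[:2],np.uint8)
    m[y0:y1,x0:x1]=(im[y0:y1,x0:x1].min(2)>165)
    _,l=cv2.connectedComponents(m,connectivity=4);m=(l==l[sy,sx]).astype(np.uint8);ys,xs=np.nonzero(m);print(n,len(xs),xs.min(),xs.max(),ys.min(),ys.max())
    h=[];
    for x in range(xs.min(),xs.max()+1):
        yy=ys[xs==x]
        if len(yy) : h.append((x,yy.max()+.5))
    h=np.array(h);p=onz(c,h,t[2]-.0096)
    q=least_squares(lambda q:np.hypot(p[:,0]-q[0],p[:,1]-q[1])-.047,t[:2],loss="soft_l1",f_scale=.001);print(q.x,"rms",np.sqrt((q.fun**2).mean()))
    k=np.linalg.inv  # collar in same view for reference
```

```text
[0.60550459 0.03278042 0.20367554]
scene 407 291 328 159 184
[0.61799784 0.03151058] rms 0.009093125062722857
side 534 231 271 185 215
[0.58835844 0.03237774] rms 0.007240180975362084
```

```bash
python3 -m creep '[[[0.003,0.003,0.05],[0,0.001,-0.001]],[[0.003,0.003,0.1],[0,0.001,-0.001]],[[0.003,0.003,0.146],[0,0.001,-0.001]],[[0.003,0.003,0.146],[0,0.001,-0.001]],[[0.003,0.003,0.146],[0,0.001,-0.001]],[[0.003,0.003,0.146],[0,0.001,-0.001]]]'
python3 -c "
from h import *
go(.6052,.0343,.1356,146.8)"
```

```text
t: 15.38
tcp_pos: [0.6058, 0.035, 0.1605]
tool_rot: [0.283, 0.959, 0.001, 0.001]
force: [0.3, 0.3, -3.2]
opening: 0.0216
grasp_force: 35.0
t 15.38 shift [ 0.0005 -0.0034  0.0829] turn [0.0006 0.0004 0.0015] max rows 0.5971743980030224 0.04259724542336454
```

```bash
python3 -m creep '[[[0,-0.003,0.01],[0,0,0]],[[0,-0.003,0.02],[0,0,0]],[[0,-0.003,0.03],[0,0,0]],[[0,-0.003,0.04],[0,0,0]],[[0,-0.003,0.05],[0,0,0]],[[0,-0.003,0.05],[0,0,0]]]'
```

```text
t: 15.88
tcp_pos: [0.6046, 0.0343, 0.1444]
tool_rot: [0.283, 0.959, 0.001, 0.0]
force: [-1.1, 0.9, -2.7]
opening: 0.0219
grasp_force: 35.0
```

No contact force, so the lugs are below the collar's top face. Continuing down.

```bash
python3 -m creep '[[[0,0,0.008],[0,0,0]],[[0,0,0.016],[0,0,0]],[[0,0,0.024],[0,0,0]],[[0,0,0.028],[0,0,0]],[[0,0,0.03],[0,0,0]],[[0,0,0.03],[0,0,0]],[[0,0,0.03],[0,0,0]]]'
```

```text
t: 16.47
tcp_pos: [0.6052, 0.0343, 0.1364]
tool_rot: [0.283, 0.959, 0.001, 0.001]
force: [0.5, 0.0, -2.7]
opening: 0.0219
grasp_force: 35.0
```

```bash
python3 -m creep '[[[0,0,0.003],[0,0,0]],[[0,0,0.005],[0,0,0]],[[0,0,0.005],[0,0,0]],[[0,0,0.005],[0,0,0]]]'; python3 -c "
from h import *
print(ctrl.sense()['ft_torque'])
go(.6052,.0343,.1356,146.8-40.5)"
```

```text
t: 16.8
tcp_pos: [0.6055, 0.0343, 0.1356]
tool_rot: [0.283, 0.959, 0.001, 0.001]
force: [-0.9, 0.4, 1.5]
opening: 0.0217
grasp_force: 35.0
[-0.01050162  0.17380758 -0.07194139]
t 16.8 shift [ 0.0007 -0.0006  0.    ] turn [9.000e-04 2.000e-04 2.266e-01] max rows 0.007103568852329863 5.696194545111917
```

Contact has come on (z force -2.7 → +1.5 N), so the lid is seated flush. Twisting 40° clockwise.

```bash
python3 -m creep '[[[0,0,0],[0,0,0.022]],[[0,0,0],[0,0,0.044]],[[0,-0.001,0],[0,0,0.066]],[[0,-0.001,0],[0,0,0.088]],[[0,-0.001,0],[0,0,0.11]],[[0,-0.002,0],[0,0,0.132]],[[0,-0.002,0],[0,0,0.154]],[[0,-0.002,0],[0,0,0.176]],[[0.001,-0.003,0],[0,0,0.198]],[[0.001,-0.003,0],[0,0,0.22]],[[0.001,-0.003,0],[0,0,0.222]],[[0.001,-0.003,0],[0,0,0.222]]]'
python3 - <<'E'
from h import *
s=ctrl.sense();print(s["ft_torque"],np.degrees(2*np.arctan2(s["tool_rot"][1],s["tool_rot"][0])))
a=[]
for n in ("scene","side"):
    c=eyes.camera(n);im=c["color"]
    R=cv2.Rodrigues(np.array(c["rvec"]))[0];p=R@(s["tcp_pos"])+c["tvec"];u=(c["fx"]*p[:2]/p[2]+[c["cx"],c["cy"]]).astype(int)
    x,y=u-[40,30];a.append(cv2.resize(im[y:y+60,x:x+80,::-1],(400,300),interpolation=cv2.INTER_CUBIC))
cv2.imwrite("pics/c6.png",np.hstack(a))
E
```

```text
t: 17.8
tcp_pos: [0.6046, 0.0329, 0.1356]
tool_rot: [0.593, 0.805, 0.0, 0.001]
force: [-2.3, -3.1, 3.5]
opening: 0.0221
grasp_force: 35.0
[-0.75537543  0.61503123  0.09518971] 107.21059950454166
```

View pics/c6.png

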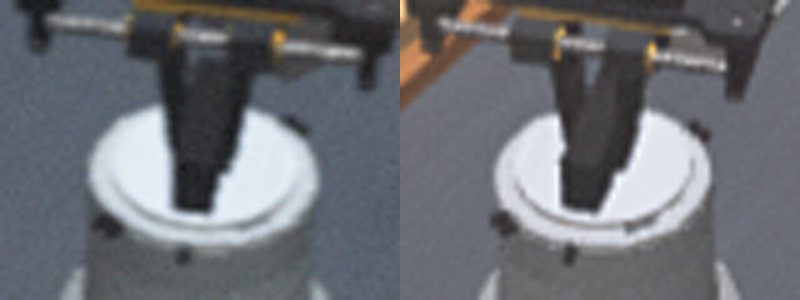

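The lid is flush and concentric, and its bar points at the single half-way rib at (183,255) in the left crop. The reaction torque changed by 0.17 N m, against about 0.13 expected from the ring spring. Settling, then handing in.

```bash
python3 -m creep '[[[0,0,0],[0,0,0]],[[0,0,0],[0,0,0]],[[0,0,0],[0,0,0]],[[0,0,0],[0,0,0]]]' && python3 -c "
from bench import ctrl
print(ctrl.job_done())"
```

```text
t: 18.23
tcp_pos: [0.6046, 0.0329, 0.1356]
tool_rot: [0.593, 0.805, 0.0, 0.001]
force: [-1.5, -4.1, 4.7]
opening: 0.0215
grasp_force: 35.0
the job is handed in; nothing more can be done
None
```

I handed the job in at about 18 s of the 67 s allowed: isolator turned 76° to its on stop, lid flush in the mill and twisted about 39.5° (0.69 rad) to the half-way mark without reaching the click, still gripped at 35 N, bowl and bottle not approached; the hand-in returned no verdict.

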